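# Push the plaster bat into the corner stop

### The arm

A 6-joint arm with a two-finger parallel gripper is mounted at the origin on the work surface. World frame = base frame: x ahead of the robot, y to its left, z up, the work surface at z = 0. Lengths are in m, angles in rad, forces in N, time in s.
With the tool pointing down it reaches from about 0.375 to 0.925 m from the base axis. Payload 5.7 kg.
Tool frame: the origin (TCP) lies midway between the tips of the shut fingers; the grasp point (between the pads) lies 19 mm behind it; z points along the fingers, y is the line along which they close (so a half turn about z gives the same grasp; the last joint's range is limited). The gripper opens to 85 mm and grips with 20 to 120 N. Pads are 22 mm wide; open, the fingers measure 114 mm over their backs; the gripper's body (76 mm by 85 mm) begins 54 mm behind the grasp point. The pads swing forward as they close: fully open they stand 13 mm farther back than shut.
Start: joints at [1.21, 0.359, 1.51, -0, 1.272, -0.115], TCP at [0.146, 0.582, 0.231] pointing down, gripper open.
Joint ranges: [-2.97, 2.97], [-1.01, 2.36], [0.21, 2.38], [-0.96, 4.11], [0.2, 2.71], [-2.98, 2.98]. Speed limits (rad/s): [2.39, 2.39, 3.14, 3.14, 3.14, 3.14].

### API

Orientations are given as a unit quaternion [x, y, z, w].
In Python, from rig import bot gives the robot as it stands.
- The arm moves only by the tool drive_tool, never from a script. Its argument "moves" is a list that holds one entry, the list of rows, each a list of 5 numbers: the shift along the tool's x, y, z in mm, then the turn about the tool's z in rad, then the opening, from 0 (shut) to 1 (fully open). In form: [[[x, y, z, yaw, grip], ...]]. A call has 1 to 20 rows; each row is the pose to reach, as a shift and turn from the pose commanded when the call began, along the tool's axes at that moment; what a row does not reach only later rows make up. A row lasts 1/10 s, in which the tool goes at most 50 mm and 8.59 degrees, less where a joint would pass 70% of its speed; a pose out of reach is approached as far as the arm can. A call with a gripper value outside its range is refused whole. The fingers move at their own pace and stop on an object; "grip_force" is the grip in N (left out, the last holds). Time passes only in rows, so rows that repeat a pose let the fingers close. It gives the time, the measured TCP pose, the force, the opening and the grip force at its end, in the units of the state.
- bot.observe(): the state, without advancing time (a new reading comes with each control period).
- bot.capture(name): name is "scene" or "top"; returns a dict with "color" (480x640x3 uint8, blue, green, red), "range_z" (480x640 float32, m along the optical axis (not along the pixel's ray), 0 where there is no reading), "K" (3x3 intrinsics, pixels), "position" and "attitude" of the camera in the world. Camera axes: x right, y up, looking along -z (the intrinsics and any distortion apply to the point x, -y, -z); pixel columns grow to the right and rows downward; lengths in m; the calibration is good to about 2 mm. A picture is of the moment at which its call begins.
- bot.finish_job(): hands the job in; it is judged then, once.
The state is a dict: "time_s": time; "joints": joint angles; "joint_vel": joint speeds; "joint_efforts": joint torques, N m; "tool_pos": TCP position; "eef_rot": TCP orientation; "contact_force": force on the tool from outside, world axes, zero at the start; "moment": the same for the moment, N m; "width": finger opening in m; "grip_force": force on a finger pad.
Only numpy, scipy, OpenCV 4.12 (cv2) and the standard library are available. Lean on these libraries where they do the work, as an engineer would, in place of code of your own. Each camera call takes 0.05 s, during which the arm holds its last target. There are 200 camera calls.

### The job

Using only the fingers as a pusher, slide the white plaster bat along the bench until it sits squarely in the corner of the dark wooden corner stop, flush against both battens; do not lift or pick up the bat. The small terracotta bowl rides in the middle of the bat and must still stand there at the end: push gently and do not touch the bowl. Leave the mug, the bottle and the brush alone, and back away when the bat is home.

Things in the scene. Friction and masses are not known exactly. Their poses are not given: they have to be found in the camera images.
- bat: White rectangular plaster slab lying loose on the bench inside the L of the stop, 110 mm (own x) by 150 mm (own y), 30 mm thick, about 0.6 kg. Origin: centre of its underside; z up. At home its 150 mm side lies along the long batten, a 110 mm side against the short one. Slides with dry friction, about 3 to 6 N to push with the bowl on it.
- stop: Dark wooden L-shaped corner stop, fixed to the bench. Origin: its inner corner at bench-top height. Long batten: inner face is its own plane x = 0, runs 360 mm from the corner along its -y. Short batten: inner face is its own plane y = 0, runs 130 mm along its -x (towards the robot). Battens 25 mm wide, 30 mm high. Bat home: its centre at x = -55, y = -75 mm here, axes parallel.
- bowl: Small open terracotta bowl, rim diameter 80 mm, 32 mm high, about 0.12 kg, standing loose in the middle of the bat's top, so its rim is 62 mm above the bench. Origin: centre of its underside. Not to be touched.
- mug: White ceramic mug, 76 mm diameter, 85 mm high, with a handle, standing on the bench to the left. Origin: centre of its underside. Leave alone.
- bottle: White plastic bottle, 60 mm diameter, 150 mm high, standing to the left of the corner stop. Origin: centre of its underside. Leave alone.
- brush: Brush with a wooden handle, 200 mm long, lying along its own x on the bench to the right. Leave alone.
Not all that is in view belongs to the job. There is more than one size of the bat; the job needs the middle-sized.

How it is judged:
At the end, for the whole second after the job is handed in: The bat lies flat and at rest in the corner: its centre within 4 mm of home along each batten's normal (gap to each batten at most 4 mm) and its sides parallel to the battens within 2 degrees; the bowl stands upright on the bat, within 20 mm of its middle (x of bat in the frame of stop between -0.059 and -0.052 m and y of bat in the frame of stop between -0.079 and -0.072 m and angle between the x axis of bat and the x axis of stop, either way round below 0.035 rad and height (world z) of bat below 0.003 m and angle between bat's own z axis and vertical below 0.03 rad and linear speed of each of bat, bowl below 0.005 m/s and horizontal distance between bowl and bat below 0.02 m and angle between bowl's own z axis and vertical below 0.08 rad and height (world z) of bowl between 0.027 and 0.034 m); the robot touches nothing.
It fails at once if the bat is lifted off the bench or tipped (height (world z) of bat above 0.008 m or angle between bat's own z axis and vertical above 0.12 rad).
It fails at once if the robot touches the bowl (contact force between any of the fingers, the arm and bowl above 0.3 N).
It fails at once if the bowl tips or slides well off the middle of the bat (angle between bowl's own z axis and vertical above 0.25 rad or horizontal distance between bowl and bat above 0.03 m).
It fails at once if the mug, the bottle or the brush is disturbed (distance of any of mug, bottle, brush from where it was at the start of the episode above 0.01 m).
It also fails if it takes over 51 s, if anything falls off the work surface, if the arm or the gripper's body presses on something with over 40 N, if the wrist force passes 120 N, or if a joint passes its speed limit or range.

## Working session

There is one attempt and no reset: what is moved stays moved. The work goes in short steps, Python scripts to look and compute and a tool call to move; the robot and the scene stay as the last step left them, time stands still between calls to the robot, and variables do not carry over. Pictures are saved under pics/ and viewed, at most 10 in all, crops included, and the job is handed in when it is done.

Besides the shell and the picture viewer there is one more tool, called after "Call:" as name(argument=value, ...) on one line, values as JSON. drive_tool: Moves the arm, as the interface text tells. Its arguments: {"type":"object","properties":{"moves":{"type":"array"},"grip_force":{"type":"number"}},"required":["moves"]}

```bash
mkdir -p pics; cat > h.py <<'E'
import numpy as np, cv2
from scipy.spatial.transform import Rotation as R
from rig import bot
def cap(n):
    c=bot.capture(n); return c
def cloud(c):
    K=np.array(c["K"]);z=c["range_z"];v,u=np.mgrid[:480,:640]
    p=np.stack([(u-K[0,2])/K[0,0]*z,-(v-K[1,2])/K[1,1]*z,-z],-1)
    a=np.array(c["attitude"]); M=R.from_quat(a).as_matrix() if a.size==4 else a
    P=p@M.T+np.array(c["position"]); P[z==0]=np.nan
    return P
E
python3 - <<'E'
from h import *
for n in("scene","top"):
    c=cap(n);cv2.imwrite(f"pics/{n}0.png",c["color"]);np.save(n+"0.npy",cloud(c));print(n,c["position"],c["attitude"],c["K"],[k for k in c])
print(bot.observe())
E
```

```text
scene [ 1.56230585 -0.20463281  0.77538246] [0.35613902 0.30440999 0.57969595 0.66667246] [[478.43936429   0.         317.84201821]
 [  0.         478.43936429 246.78549681]
 [  0.           0.           1.        ]] ['color', 'range_z', 'K', 'position', 'attitude']
top [ 0.3943797  -0.02285671  1.32293113] [ 0.03980757 -0.04539714 -0.70518998  0.70644288] [[535.70265671   0.         314.62306071]
 [  0.         535.70265671 243.62986284]
 [  0.           0.           1.        ]] ['color', 'range_z', 'K', 'position', 'attitude']
{'time_s': 0.1, 'joints': array([ 1.20989163e+00,  3.59429279e-01,  1.51134207e+00,  2.51262936e-05,
        1.27250584e+00, -1.15120260e-01]), 'joint_vel': array([-0.00143754, -0.0031229 , -0.00321248,  0.00046422, -0.00011943,
       -0.00031655]), 'joint_efforts': array([ 2.97980969e-04, -5.28653741e+01, -2.79350942e+01,  5.92696324e-05,
        4.89196813e-03, -6.15670544e-06]), 'tool_pos': array([0.14577947, 0.58137891, 0.23053305]), 'eef_rot': array([ 1.22586753e-01,  9.92457444e-01, -8.15690798e-04, -2.10249217e-04]), 'contact_force': array([-0.03969279, -0.11590113,  0.34046854]), 'moment': array([0.00603026, 0.01736559, 0.05841502]), 'grip_force': 0.0, 'width': 0.08521103715340617}
```

View pics/top0.png

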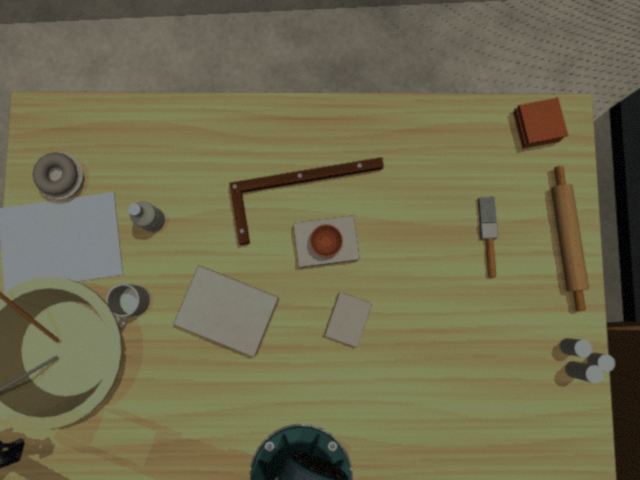

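View pics/scene0.png

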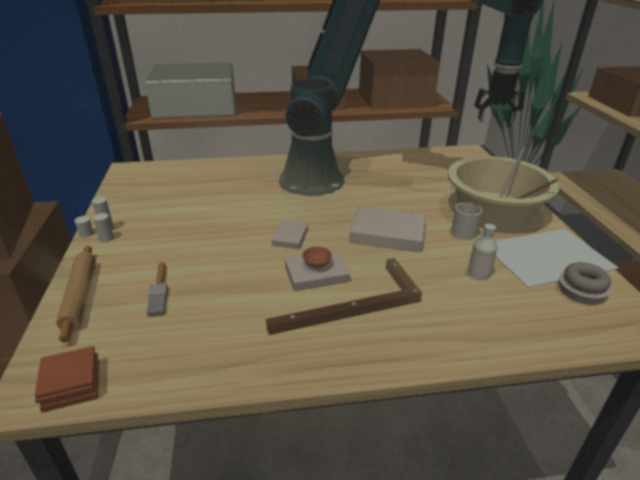

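The top view shows the bat with the bowl at about (326,241), the stop's corner at about (243,190), its long arm running right to (382,163) and its short arm down to (243,244). The larger and smaller slabs are decoys. The scene view agrees with this.

```bash
cat >> h.py <<'E'
def onplane(c,uv,z):
    K=np.array(c["K"]);uv=np.asarray(uv,float)
    d=np.stack([(uv[:,0]-K[0,2])/K[0,0],-(uv[:,1]-K[1,2])/K[1,1],-np.ones(len(uv))],-1)@R.from_quat(c["attitude"]).as_matrix().T
    o=np.array(c["position"]);return (o+d*((z-o[2])/d[:,2])[:,None])[:,:2]
def measure(c,pr=True):
    """bat & stop rectangles, from height + colour in top view"""
    P=cloud(c);hsv=cv2.cvtColor(c["color"],cv2.COLOR_BGR2HSV)
    v,u=np.mgrid[:480,:640]
    H=(P[...,2]>.018)&(P[...,2]<.042)
    roi=(u>215)&(u<395)&(v>145)&(v<275)
    S,V=hsv[...,1],hsv[...,2]
    st=roi&(V<115)&(S>90)&(P[...,2]>.008)&(P[...,2]<.045)
    ba=roi&H&(S<75)&(V>100)
    return P,H&roi,st,ba,hsv
E
python3 - <<'E'
from h import *
c=cap("top");P,H,st,ba,hsv=measure(c)
print(hsv[225,305],hsv[241,326],hsv[185,270],hsv[210,205],hsv[260,380])
print("bench z",np.nanmedian(P[255:275,380:420,2]),"bat z",np.nanmedian(P[222:232,302:310,2]),P[240,326])
o=np.zeros((480,640,3),np.uint8);o[...,0]=H*255;o[...,1]=st*255;o[...,2]=ba*255
im=np.vstack([c["color"][140:280,210:400],o[140:280,210:400]])
cv2.imwrite("pics/m.png",cv2.resize(im,None,fx=2,fy=2,interpolation=0))
E
```

```text
[ 19  32 127] [ 10 181 113] [ 14 224  41] [ 31  87 129] [ 26  96 128]
bench z -0.0010467271090386365 bat z 0.028707692990503686 [ 0.55929134 -0.06050888  0.03555501]
```

View pics/m.png

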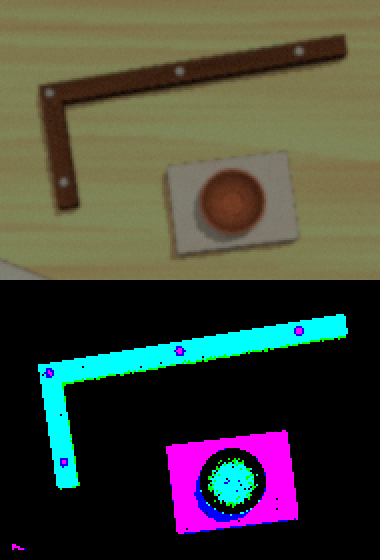

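```bash
cat >> h.py <<'E'
from scipy.optimize import minimize
from scipy import ndimage as ndi
def box(q,x0,x1,y0,y1):
    return np.maximum(np.maximum(x0-q[:,0],q[:,0]-x1),np.maximum(y0-q[:,1],q[:,1]-y1))
stopsdf=lambda q:np.minimum(box(q,0,.025,-.36,.025),box(q,-.13,.025,0,.025))
batsdf=lambda q:box(q,-.055,.055,-.075,.075)
def fit(xy,m,sdf,p0):
    def f(p):
        c_,s_=np.cos(p[2]),np.sin(p[2]);d=xy-p[:2];q=np.stack([c_*d[:,0]+s_*d[:,1],-s_*d[:,0]+c_*d[:,1]],-1)
        return np.mean((1/(1+np.exp(np.clip(sdf(q)/.0012,-40,40)))-m)**2)
    for s in(.01,.003):
        r=minimize(f,p0,method="Nelder-Mead",options=dict(initial_simplex=np.array([p0]+[np.add(p0,np.eye(3)[i]*[s,s,5*s]) for i in range(3)]),xatol=1e-5,fatol=1e-9));p0=r.x
    return r.x,r.fun
def poses(c,bat0,stop0,fitstop=True,ex=None):
    P=cloud(c);v,u=np.mgrid[145:275,215:395]
    xy=onplane(c,np.stack([u.ravel(),v.ravel()],-1),.03)
    z=ndi.median_filter(P[145:275,215:395,2],1).ravel()
    H=np.nan_to_num(z)>.014
    if fitstop:
        c_,s_=np.cos(stop0[2]),np.sin(stop0[2])
        d=xy-stop0[:2];q=np.stack([c_*d[:,0]+s_*d[:,1],-s_*d[:,0]+c_*d[:,1]],-1)
        k=stopsdf(q)<.025
        stop0,e=fit(xy[k],H[k]*1.,stopsdf,stop0);print("stop",stop0,e)
    k=np.linalg.norm(xy-bat0[:2],axis=1)<.13
    c_,s_=np.cos(stop0[2]),np.sin(stop0[2]);d=xy-stop0[:2];q=np.stack([c_*d[:,0]+s_*d[:,1],-s_*d[:,0]+c_*d[:,1]],-1)
    k&=(stopsdf(q)>.004)
    if ex is not None: k&=~ex(xy)
    b,e=fit(xy[k],H[k]*1.,batsdf,bat0);print("bat",b,e)
    d=b[:2]-stop0[:2];print("bat in stop mm",1e3*np.array([c_*d[0]+s_*d[1],-s_*d[0]+c_*d[1]]),"dth deg",np.degrees(b[2]-stop0[2]))
    return b,stop0
E
python3 - <<'E'
from h import *
c=cap("top")
print(onplane(c,[[326,241],[243,190],[382,163]],.03))
a=onplane(c,[[243,190],[380,170],[326,241]],.03);t=a[0]-a[1];th=np.arctan2(t[1],t[0])-np.pi/2
b,s=poses(c,np.array([*a[2],th]),np.array([*a[0],th]))
P=cloud(c);z=P[...,2];k=(z>.052)&(z<.07);v,u=np.where(k);w=(u>290)&(u<365)&(v>205)&(v<275);q=P[v[w],u[w]];print("bowl rim",q[:,:2].max(0)/2+q[:,:2].min(0)/2,np.ptp(q,0))
np.savez("st.npz",b=b,s=s)
E
```

```text
[[ 0.55755    -0.06066826]
 [ 0.68345242  0.14326212]
 [ 0.75275973 -0.19976432]]
stop [0.68190599 0.14968901 0.17280454] 0.023156387965692114
bat [ 0.55811149 -0.0599725   0.12787183] 0.006511055831127452
bat in stop mm [-158.00117774 -185.25295754] dth deg -2.574454765851677
bowl rim [ 0.55638288 -0.0599016 ] [0.07744996 0.07632669 0.01512505]
```

```bash
cat >> h.py <<'E'
def goto(tx,ty,tz,ty_ang,frame="stop"):
    """row deltas to reach target (mm, stop frame or world) with tool-y at world angle ty_ang(rad)"""
    s=np.load("st.npz")["s"];o=bot.observe();M=R.from_quat(o["eef_rot"]).as_matrix()
    w=np.array([tx,ty])/1e3
    if frame=="stop":
        c_,s_=np.cos(s[2]),np.sin(s[2]);w=s[:2]+np.array([[c_,-s_],[s_,c_]])@w
    d=M.T@(np.array([*w,tz/1e3])-o["tool_pos"])*1e3
    a=np.arctan2(M[1,1],M[0,1]);y=-((ty_ang-a+np.pi)%(2*np.pi)-np.pi)
    print("world",w.round(4),"row",d.round(1),"yaw",round(y,3))
E
python3 - <<'E'
from h import *
P=np.load("top0.npy");Q=np.load("scene0.npy")
for x0,x1,y0,y1 in[(.1,.3,.35,.7),(.3,.5,.1,.5),(.36,.5,-.2,.1)]:
    for A in(P,Q):
        k=(A[...,0]>x0)&(A[...,0]<x1)&(A[...,1]>y0)&(A[...,1]<y1);print(x0,y0,np.nanpercentile(A[k][:,2],[50,99,100]))
k=(P[...,2]>.01)&(P[...,0]>.3)&(P[...,0]<.48)&(abs(P[...,1]+.1)<.12);q=P[k];print("small slab/near",q.min(0),q.max(0))
t=0.1728+np.pi/2
goto(420,250,231,t,"w");goto(-243,-185,120,t);goto(-243,-185,3,t)
E
```

```text
0.1 0.35 [0.01099434 0.3273422  0.34920323]
0.1 0.35 [0.1240423  0.60195404 0.60654304]
0.3 0.1 [0.01409807 0.12302068 0.12780749]
0.3 0.1 [0.01021982 0.12356658 0.12749598]
0.36 -0.2 [-0.00019654  0.04272467  0.04852644]
0.36 -0.2 [-0.00020145  0.04338599  0.04573597]
small slab/near [ 0.30528874 -0.16957916  0.01068917] [ 0.43451527 -0.05823641  0.02871768]
world [0.42 0.25] row [-346.6 -254.9    0. ] yaw -0.419
world [ 0.4743 -0.0743] row [-478.2 -556.1  111.4] yaw -0.419
world [ 0.4743 -0.0743] row [-478.2 -556.   228.4] yaw -0.419
```

Call:
drive_tool(moves=[[[-347, -255, -30, -0.42, 0.6], [-347, -255, -30, -0.42, 0.6], [-347, -255, -30, -0.42, 0.6], [-347, -255, -30, -0.42, 0.6], [-347, -255, -30, -0.42, 0.6], [-347, -255, -30, -0.42, 0.6], [-347, -255, -30, -0.42, 0.6], [-347, -255, -30, -0.42, 0.6], [-347, -255, -30, -0.42, 0.6], [-478, -556, 110, -0.42, 0.6], [-478, -556, 110, -0.42, 0.6], [-478, -556, 110, -0.42, 0.6], [-478, -556, 110, -0.42, 0.6], [-478, -556, 110, -0.42, 0.6], [-478, -556, 110, -0.42, 0.6], [-478, -556, 110, -0.42, 0.6], [-478, -556, 110, -0.42, 0.6], [-478, -556, 110, -0.42, 0.6]]])

```text
time_s: 2.0
tool_pos: [0.474, -0.0747, 0.1206]
eef_rot: [-0.085, 0.996, 0.0, -0.001]
contact_force: [-0.9, 0.3, 0.1]
width: 0.0513
grip_force: 0.0
```

```bash
python3 - <<'E'
from h import *
t=0.1728+np.pi/2
goto(-243,-185,40,t);goto(-243,-185,8,t)
o=bot.observe();print(o["time_s"],o["tool_pos"],o["width"],o["contact_force"],o["joints"])
c=cap("scene");P=cloud(c);cv2.imwrite("pics/s1.png",c["color"][150:400,180:460].repeat(2,0).repeat(2,1))
E
```

```text
world [ 0.4743 -0.0743] row [-0.6  0.2 80.6] yaw -0.002
world [ 0.4743 -0.0743] row [ -0.6   0.2 112.6] yaw -0.002
2.0 [ 0.47395093 -0.07470256  0.12062139] 0.05130961437215713 [-0.89995561  0.31658187  0.102169  ] [-3.00487318e-01  3.29570879e-01  1.89000438e+00  9.21126935e-05
  9.23784738e-01 -2.04234783e+00]
```

View pics/s1.png

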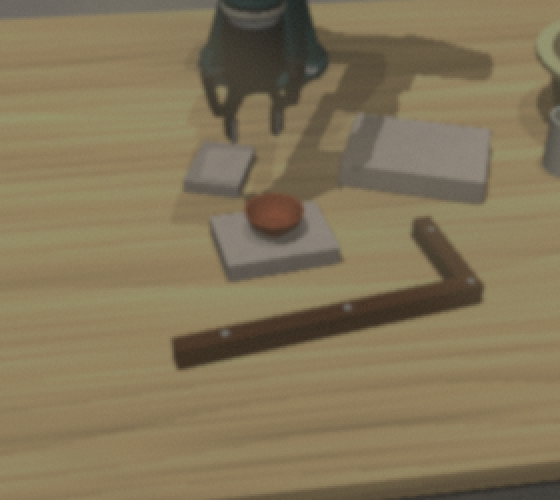

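The gripper (crop about (255,120)) is behind the bat with its fingers half open, and the way down is clear.

Call:
drive_tool(moves=[[[0, 0, 45, 0, 0.6], [0, 0, 85, 0, 0.6], [0, 0, 105, 0, 0.6], [0, 0, 113, 0, 0.6], [-4, 0, 113, 0, 0.6], [-8, 0, 113, 0, 0.6], [-11, 0, 113, 0, 0.6], [-14, 0, 113, 0, 0.6], [-16, 0, 113, 0, 0.6], [-18, 0, 113, 0, 0.6], [-20, 0, 113, 0, 0.6], [-22, 0, 113, 0, 0.6], [-25, 0, 113, 0, 0.6], [-28, 0, 113, 0, 0.6], [-31, 0, 113, 0, 0.6], [-34, 0, 113, 0, 0.6]]])

```text
time_s: 3.65
tool_pos: [0.5075, -0.0676, 0.0081]
eef_rot: [-0.087, 0.996, 0.0, -0.001]
contact_force: [-2.8, -1.4, 0.8]
width: 0.0511
grip_force: 1.9
```

```bash
python3 - <<'E'
from h import *
d=np.load("st.npz");s=d["s"];b=d["b"].copy();o=bot.observe();print(o["tool_pos"],o["contact_force"])
c=cap("top");cv2.imwrite("pics/t2.png",c["color"][140:300,200:410].repeat(3,0).repeat(3,1))
b[:2]+=.01*np.array([np.cos(s[2]),np.sin(s[2])])
tp=o["tool_pos"][:2];u=np.array([np.cos(s[2]),np.sin(s[2])])
poses(c,b,s,False,ex=lambda xy:((xy-tp)@u)<.03)
E
```

```text
[ 0.50746668 -0.0675642   0.00813093] [-2.80546429 -1.42007958  0.82312913]
bat [ 0.57219193 -0.05621057  0.18035758] 0.0658940526361013
bat in stop mm [-143.48359753 -183.96813118] dth deg 0.4327572340093585
```

View pics/t2.png

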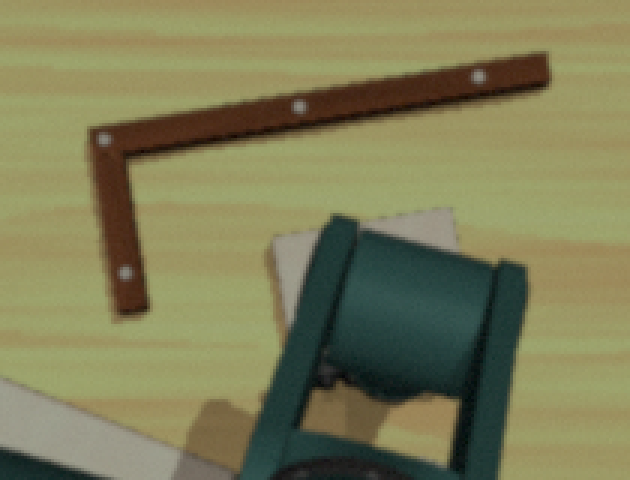

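The bat has moved about 14 mm and squared to the tool; its far edge in the crop runs (275,237)–(455,208), with the arm hiding the rest. I'll go on pushing.

Call:
drive_tool(moves=[[[-3, 0, 0, 0, 0.6], [-7, 0, 0, 0, 0.6], [-11, 0, 0, 0, 0.6], [-15, 0, 0, 0, 0.6], [-19, 0, 0, 0, 0.6], [-23, 0, 0, 0, 0.6], [-27, 0, 0, 0, 0.6], [-31, 0, 0, 0, 0.6], [-35, 0, 0, 0, 0.6], [-39, 0, 0, 0, 0.6], [-43, 0, 0, 0, 0.6], [-47, 0, 0, 0, 0.6], [-51, 0, 0, 0, 0.6], [-55, 0, 0, 0, 0.6], [-59, 0, 0, 0, 0.6], [-63, 0, 0, 0, 0.6], [-67, 0, 0, 0, 0.6], [-71, 0, 0, 0, 0.6], [-75, 0, 0, 0, 0.6], [-78, 0, 0, 0, 0.6]]])

```text
time_s: 5.7
tool_pos: [0.5851, -0.0543, 0.0083]
eef_rot: [-0.087, 0.996, -0.0, 0.0]
contact_force: [-2.8, 0.4, -1.4]
width: 0.0512
grip_force: 1.4
```

Call:
drive_tool(moves=[[[-2, 0, 0, 0, 0.6], [-4, 0, 0, 0, 0.6], [-6, 0, 0, 0, 0.6], [-7, 0, 0, 0, 0.6], [-8, 0, 0, 0, 0.6]]])

```text
time_s: 6.2
tool_pos: [0.5924, -0.0529, 0.0084]
eef_rot: [-0.087, 0.996, -0.0, -0.0]
contact_force: [-3.3, -1.0, 0.5]
width: 0.0509
grip_force: 1.8
```

Call:
drive_tool(moves=[[[-1, 0, 0, 0, 0.6], [-2, 0, 0, 0, 0.6], [-3, 0, 0, 0, 0.6], [-3, 0, 0, 0, 0.6]]])

```text
time_s: 6.6
tool_pos: [0.5958, -0.0523, 0.0084]
eef_rot: [-0.087, 0.996, -0.0, 0.0]
contact_force: [-2.3, -0.9, -0.5]
width: 0.0514
grip_force: 1.4
```

Call:
drive_tool(moves=[[[-1, 0, 0, 0, 0.6], [-2, 0, 0, 0, 0.6], [-2, 0, 0, 0, 0.6]]])

```text
time_s: 6.9
tool_pos: [0.5964, -0.0522, 0.0083]
eef_rot: [-0.087, 0.996, -0.0, -0.001]
contact_force: [-7.0, -1.4, 3.9]
width: 0.051
grip_force: 3.2
```

Call:
drive_tool(moves=[[[8, 0, 0, 0, 0.6], [25, 0, 0, 0, 0.6], [40, 0, -20, 0, 0.6], [40, 0, -60, 0, 0.6], [40, 0, -110, 0, 0.6], [40, -30, -120, 0.14, 0.6]]])

```text
time_s: 7.5
tool_pos: [0.5668, -0.0872, 0.1339]
eef_rot: [-0.017, 1.0, -0.001, 0.005]
contact_force: [0.8, -0.2, 0.5]
width: 0.0513
grip_force: 0.0
```

```bash
python3 - <<'E'
from h import *
o=bot.observe();print(o["tool_pos"],o["joints"])
goto(-56,-305,120,0.1728);goto(-56,-305,8,0.1728)
E
```

```text
[ 0.56681959 -0.08721581  0.13392734] [-2.74149289e-01  4.21048917e-01  1.68484064e+00  1.86756731e-03
  1.02572863e+00 -1.88083169e+00]
world [ 0.6792 -0.1604] row [-109.6  -77.    15.1] yaw 1.433
world [ 0.6792 -0.1604] row [-108.5  -76.9  127.1] yaw 1.433
```

Call:
drive_tool(moves=[[[0, -77, 0, 0.15, 0.6], [-40, -77, 0, 0.3, 0.6], [-80, -77, 0, 0.45, 0.6], [-109, -77, 0, 0.6, 0.6], [-109, -77, 0, 0.75, 0.6], [-109, -77, 0, 0.9, 0.6], [-109, -77, 0, 1.05, 0.6], [-109, -77, 0, 1.2, 0.6], [-109, -77, 0, 1.32, 0.6], [-109, -77, 0, 1.43, 0.6], [-109, -77, 0, 1.43, 0.6]]])

```text
time_s: 8.6
tool_pos: [0.6757, -0.1619, 0.1287]
eef_rot: [0.643, 0.766, 0.001, 0.001]
contact_force: [0.2, -0.1, -0.3]
width: 0.0513
grip_force: 0.0
```

```bash
python3 - <<'E'
from h import *
goto(-56,-305,120,0.1728);goto(-56,-305,8,0.1728)
d=np.load("st.npz");s=d["s"]
c_,s_=np.cos(s[2]),np.sin(s[2]);M=np.array([[c_,-s_],[s_,c_]])
c=cap("top");cv2.imwrite("pics/t3.png",c["color"][140:300,200:410].repeat(3,0).repeat(3,1))
tp=bot.observe()["tool_pos"][:2]
poses(c,np.array([*(s[:2]+M@[-.055,-.185]),s[2]]),s,True)
E
```

```text
world [ 0.6792 -0.1604] row [0.9 3.6 8.7] yaw 0.001
world [ 0.6792 -0.1604] row [  1.    3.4 120.7] yaw 0.001
stop [0.6821514  0.14894499 0.16430638] 0.2265007649004776
bat [ 0.65563647 -0.04337565  0.10718385] 0.20049849769911077
bat in stop mm [ -57.61534847 -185.39348475] dth deg -3.2728794633647516
```

View pics/t3.png

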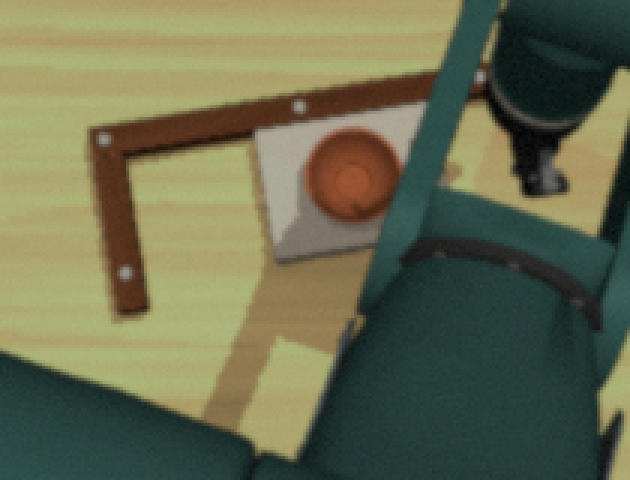

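The bat's far edge lies along the long batten (crop (255,130)–(430,100)) with the bowl still central, and the gripper is off its right end. Next I'll lower and push along the batten.

Call:
drive_tool(moves=[[[1, 3, 45, 0, 0.6], [1, 3, 85, 0, 0.6], [1, 3, 110, 0, 0.6], [1, 3, 121, 0, 0.6], [5, 3, 121, 0, 0.6], [10, 3, 121, 0, 0.6], [15, 3, 121, 0, 0.6], [20, 3, 121, 0, 0.6], [24, 3, 121, 0, 0.6], [27, 3, 121, 0, 0.6], [30, 3, 121, 0, 0.6], [32, 3, 121, 0, 0.6], [34, 3, 121, 0, 0.6], [36, 3, 121, 0, 0.6], [38, 3, 121, 0, 0.6], [40, 3, 121, 0, 0.6], [43, 3, 121, 0, 0.6], [46, 3, 121, 0, 0.6]]])

```text
time_s: 10.45
tool_pos: [0.6698, -0.116, 0.0072]
eef_rot: [0.643, 0.766, -0.0, 0.0]
contact_force: [-0.4, -2.3, -0.7]
width: 0.0507
grip_force: 1.3
```

```bash
python3 - <<'E'
from h import *
goto(-56,-161,8,0.1728);o=bot.observe();print(o["tool_pos"],o["contact_force"])
E
```

```text
world [ 0.6544 -0.0185] row [98.6  1.8 -0.8] yaw 0.002
[ 0.6697769  -0.11600449  0.00724836] [-0.40638154 -2.26698227 -0.66122619]
```

Contact made with a steady force; 98 mm remain.

Call:
drive_tool(moves=[[[3, 0, 0, 0, 0.6], [7, 0, 0, 0, 0.6], [11, 0, 0, 0, 0.6], [15, 0, 0, 0, 0.6], [19, 0, 0, 0, 0.6], [23, 0, 0, 0, 0.6], [27, 0, 0, 0, 0.6], [31, 0, 0, 0, 0.6], [35, 0, 0, 0, 0.6], [39, 0, 0, 0, 0.6], [43, 0, 0, 0, 0.6], [47, 0, 0, 0, 0.6], [51, 0, 0, 0, 0.6], [55, 0, 0, 0, 0.6], [59, 0, 0, 0, 0.6], [63, 0, 0, 0, 0.6], [67, 0, 0, 0, 0.6], [71, 0, 0, 0, 0.6], [75, 0, 0, 0, 0.6], [78, 0, 0, 0, 0.6]]])

```text
time_s: 12.45
tool_pos: [0.6561, -0.0387, 0.0073]
eef_rot: [0.643, 0.766, -0.0, -0.0]
contact_force: [0.2, -2.4, -1.3]
width: 0.0514
grip_force: 1.1
```

Call:
drive_tool(moves=[[[3, 0, 0, 0, 0.6], [6, 0, 0, 0, 0.6], [9, 0, 0, 0, 0.6], [12, 0, 0, 0, 0.6], [14, 0, 0, 0, 0.6], [15, 0, 0, 0, 0.6], [15, 0, 0, 0, 0.6]]])

```text
time_s: 13.15
tool_pos: [0.6535, -0.024, 0.0073]
eef_rot: [0.643, 0.766, 0.0, -0.0]
contact_force: [-0.0, -0.3, -1.4]
width: 0.0514
grip_force: 0.3
```

Call:
drive_tool(moves=[[[1, 0, 0, 0, 0.6], [2, 0, 0, 0, 0.6], [3, 0, 0, 0, 0.6], [3, 0, 0, 0, 0.6]]])

```text
time_s: 13.55
tool_pos: [0.6531, -0.0213, 0.0074]
eef_rot: [0.643, 0.766, 0.0, 0.0]
contact_force: [1.4, -2.7, -0.6]
width: 0.0514
grip_force: 1.1
```

Call:
drive_tool(moves=[[[1, 0, 0, 0, 0.6], [2, 0, 0, 0, 0.6], [3, 0, 0, 0, 0.6], [3, 0, 0, 0, 0.6]]])

```text
time_s: 13.95
tool_pos: [0.6526, -0.0183, 0.0074]
eef_rot: [0.643, 0.766, 0.0, 0.0]
contact_force: [1.3, -1.8, -0.4]
width: 0.0513
grip_force: 1.1
```

Call:
drive_tool(moves=[[[1, 0, 0, 0, 0.6], [2, 0, 0, 0, 0.6], [3, 0, 0, 0, 0.6], [3, 0, 0, 0, 0.6]]])

```text
time_s: 14.35
tool_pos: [0.6523, -0.0177, 0.0074]
eef_rot: [0.642, 0.766, -0.001, 0.001]
contact_force: [0.7, -11.4, -1.1]
width: 0.0508
grip_force: 5.5
```

Call:
drive_tool(moves=[[[-5, 0, 0, 0, 0.6], [-20, 0, 0, 0, 0.6], [-40, 0, -10, 0, 0.6], [-60, 0, -50, 0, 0.6], [-80, 0, -100, 0, 0.6], [-120, 0, -130, 0, 0.6], [-160, -20, -130, 0, 0.6], [-200, -40, -130, 0, 0.6], [-240, -70, -130, 0, 0.6], [-280, -100, -130, 0, 0.6], [-320, -130, -130, 0, 0.6], [-350, -160, -130, 0, 0.6], [-350, -160, -130, 0, 0.6]]])

```text
time_s: 15.65
tool_pos: [0.5519, -0.3945, 0.1383]
eef_rot: [0.645, 0.764, -0.001, 0.001]
contact_force: [0.6, -0.9, -0.5]
width: 0.0511
grip_force: 0.0
```

```bash
python3 - <<'E'
from h import *
s=np.load("st.npz")["s"]
c_,s_=np.cos(s[2]),np.sin(s[2]);M=np.array([[c_,-s_],[s_,c_]])
c=cap("top");cv2.imwrite("pics/t4.png",cv2.resize(c["color"][140:280,205:405],None,fx=4,fy=4,interpolation=cv2.INTER_CUBIC))
poses(c,np.array([*(s[:2]+M@[-.056,-.076]),s[2]]),s,False)
E
```

```text
bat [0.63967326 0.0670493  0.17502083] 0.004256123384761906
bat in stop mm [-55.81328593 -74.14717153] dth deg 0.1269840633754528
```

View pics/t4.png

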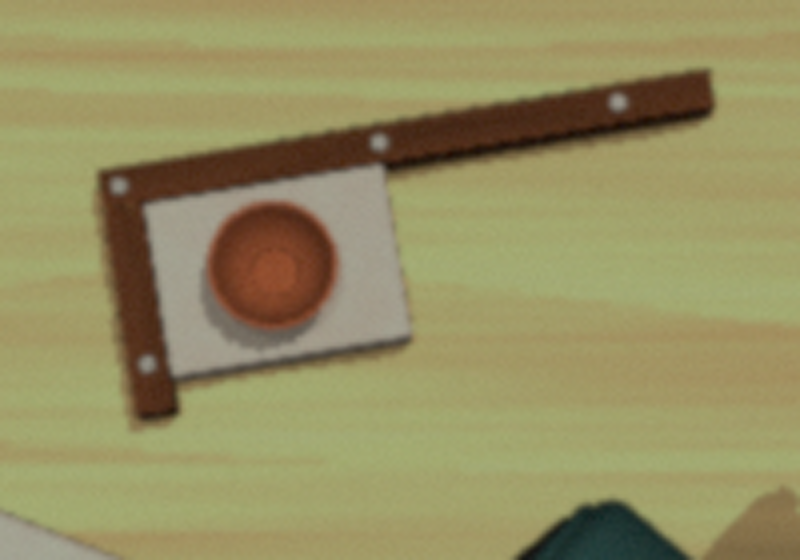

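The bat is flush against both battens (crop corner (145,203)), with the bowl upright near its middle at (272,266) and the arm clear. I'm handing in the job.

```bash
python3 -c "
from rig import bot
print(bot.finish_job())"
```

```text
the job is handed in; nothing more can be done
None
```

The job is handed in (no verdict was shown): by my last measurement the bat sits flush in the corner, within 1 mm and 0.2° of home, with the bowl standing near its middle and the arm backed away.

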